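Build the stacked heels of two shoes

ROBOT

A 7-joint arm with a two-finger parallel gripper is mounted at the origin on the work surface. World frame = base frame: x ahead of the robot, y to its left, z up, the work surface at z = 0. Lengths are in m, angles in rad, forces in N, time in s.
With the tool pointing down it reaches from about 0.4 to 0.875 m from the base axis. Payload 4.4 kg.
Tool frame: the origin (TCP) lies at the very end of the fingers, on their centre line; the grasp point (between the pads) lies 19 mm behind it; z points along the fingers, y is the direction in which the jaws open and shut (so a half turn about z gives the same grasp; the last joint's range is limited). The gripper opens to 85 mm and grips with 20 to 120 N. Pads are 22 mm wide; open, the fingers measure 114 mm over their backs; the gripper's body (76 mm by 85 mm) begins 54 mm behind the grasp point. The pads swing forward as they close: fully open they stand 13 mm farther back than shut.
Start: joints at [1.274, 0.628, 0.038, 1.517, -0.027, 0.996, -0.02], TCP at [0.149, -0.633, 0.231] pointing down, gripper open.
Joint ranges: [-3.06, 3.06], [-0.37, 2.12], [-1.25, 1.32], [0.18, 2.47], [-1.1, 4.24], [0.23, 1.98], [-2.94, 2.94]. Speed limits (rad/s): [2.57, 2.57, 3.14, 3.14, 3.14, 3.14, 3.14].

INTERFACE

Orientations are given as a unit quaternion [x, y, z, w].
In Python, from plant import sense, eyes, workorder gives the robot as it stands. The module is installed in compiled form; this text tells all that it offers.
- The arm moves only by the tool carry_out, never from a script. Its arguments are lists of equal length, an entry for each row: "twist": the turn, a rotation vector about the tool's x, y, z in units of pi/2 rad (1.0 is pi/2 rad), a list of three; "translation": the shift along the tool's x, y, z in units of 25 cm (1.0 is 25 cm), a list of three; "gripper": the opening, from 0 (shut) to 1 (fully open). A call has 1 to 12 rows; each row is the pose to reach, as a shift and turn from the pose measured when the call began, along the tool's axes at that moment; what a row does not reach only later rows make up. A row lasts 1/8 s, in which the tool goes at most 62.5 mm and 10.7 degrees, less where a joint would pass 70% of its speed; a pose out of reach is approached as far as the arm can. A call with a number of a shift or a turn outside -1 to 1 is refused whole. A call with a gripper value outside its range is refused whole. The fingers move at their own pace and stop on an object; "grip_force" is the grip in N (left out, the last holds). Time passes only in rows, so rows that repeat a pose let the fingers close. It gives the time, the measured TCP pose, the force and the opening at its end, in the units of the state.
- sense(): the state, without advancing time (a new reading comes with each control period).
- eyes.read_camera(name): name is "side" or "top"; returns a dict with "image" (420x560x3 uint8, red, green, blue), "camera_matrix" (3x3 intrinsics, pixels), "k1" (the pictures are not rectified: a ray, as slopes to the right and down, at radius r is drawn at 1 + k1 r^2 times it, then the intrinsics apply), "world_to_cam" (4x4, takes a point from world to camera coordinates). Camera axes: x right, y down, z forward; pixel columns grow to the right and rows downward; lengths in m; the calibration is good to about 2 mm. A picture is of the moment at which its call begins. There is no depth.
- workorder.finish_job(): hands the job in, once; it reports no verdict.
The state is a dict: "t": time; "joint_pos": joint angles; "qd": joint speeds; "joint_efforts": joint torques, N m; "tcp_pos": TCP position; "orientation": TCP orientation; "wrist_force": force on the tool from outside, world axes, zero at the start; "wrist_torque": the same for the moment, N m; "gripper_width": finger opening in m.
Only numpy, scipy, OpenCV 4.12 (cv2) and the standard library are available. Lean on these libraries where they do the work, as an engineer would, in place of code of your own. Each camera call takes 0.05 s, during which the arm holds its last target. There are 200 camera calls.

TASK

Build the heels of the two upturned shoes from the four loose leather heel blocks: on the big shoe's heel seat stack the widest block and then the second widest on top of it, and on the small shoe's seat the third widest and then the smallest. Every block lies flat with its round end to the heel, centred on the seat's width and square to the shoe, and its flat front edge in line with the straight front edge of the seat. Leave the hammer, tin and jar where they are, and let go of everything.

Things in the scene. Friction and masses are not known exactly. Their poses are not given: they have to be found in the camera images.
- big_base_c (a point): the widest of four loose heel blocks: D-shaped slab of layered tan leather, 64 wide (y), 72 long (x), 18 mm thick, lying flat, about 75 g. Point: its centre, 9 mm up. x points to the flat front edge, 36 mm ahead; half-round back (radius 32) ends 36 mm behind; sides straight and parallel from 4 mm behind the centre to the front: grip these. z up. It goes onto the seat of the big shoe.
- big_top_c (a point): the second widest of four loose heel blocks: D-shaped slab of layered tan leather, 54 wide (y), 62 long (x), 18 mm thick, lying flat, about 55 g. Point: its centre, 9 mm up. x points to the flat front edge, 31 mm ahead; half-round back (radius 27) ends 31 mm behind; sides straight and parallel from 4 mm behind the centre to the front: grip these. z up. It goes onto the widest block of the big shoe.
- small_base_c (a point): the third widest of four loose heel blocks: D-shaped slab of layered tan leather, 44 wide (y), 52 long (x), 18 mm thick, lying flat, about 36 g. Point: its centre, 9 mm up. x points to the flat front edge, 26 mm ahead; half-round back (radius 22) ends 26 mm behind; sides straight and parallel from 4 mm behind the centre to the front: grip these. z up. It goes onto the seat of the small shoe.
- small_top_c (a point): the smallest of four loose heel blocks: D-shaped slab of layered tan leather, 34 wide (y), 42 long (x), 18 mm thick, lying flat, about 22 g. Point: its centre, 9 mm up. x points to the flat front edge, 21 mm ahead; half-round back (radius 17) ends 21 mm behind; sides straight and parallel from 4 mm behind the centre to the front: grip these. z up. It goes onto the third widest block of the small shoe.
- big_shoe_seat (a point): heel seat of the big dark brown shoe, fixed sole-up. Point: middle of the seat's straight front edge, on its top face, 74 mm above the bench; x level to the toe, z up. Seat: pale flat D, 66 mm wide, reaching 74 mm back (-x) to the round heel; rim round it 3 mm lower, 2.5 mm wide. A block's front edge middle belongs over this point. Ahead, from 30 to 105 mm, the sole rises to 27 mm above the seat; 98 mm wide there, toe 203 mm ahead.
- small_shoe_seat (a point): heel seat of the small ivory shoe, fixed sole-up. Point: middle of the seat's straight front edge, on its top face, 66 mm above the bench; x level to the toe, z up. Seat: pale flat D, 46 mm wide, reaching 54 mm back (-x) to the round heel; rim round it 3 mm lower, 2.5 mm wide. A block's front edge middle belongs over this point. Ahead, from 30 to 105 mm, the sole rises to 27 mm above the seat; 74 mm wide there, toe 167 mm ahead.
- hammer: bystander: a cobbler's hammer, 270 mm long, lying on the bench to the robot's right; origin at its underside
- tin: bystander: a round steel polish tin, 75 mm diameter, 27 mm high, beyond the work; origin at the centre of its underside
- jar: bystander: a closed jar, 70 mm diameter, 100 mm high, to the robot's left; origin at the centre of its underside
Not all that is in view belongs to the job. Leave any blue or turquoise look-alike of the part that bears small_base_c alone. What is shaped like the part that bears big_base_c but purple is not meant.

How it is judged:
By the outcome, as a careful person would: the job done as asked, in the order asked, and still so for the second after the job is handed in, with the robot touching nothing.
It also fails if it takes over 112 s, if anything falls off the work surface, if the arm or the gripper's body presses on something with over 40 N, if the wrist force passes 120 N, or if a joint passes its speed limit or range.

## Working session

There is one attempt and no reset: what is moved stays moved. The work goes in short steps, Python scripts to look and compute and a tool call to move; the robot and the scene stay as the last step left them, time stands still between calls to the robot, and variables do not carry over. Pictures are saved under pics/ and viewed, about 12 in all and at most 16, crops included, and the job is handed in when it is done.

Besides the shell and the picture viewer there is one more tool, called after "Call:" as name(argument=value, ...) on one line, values as JSON. carry_out: Moves the arm, as the interface text tells. Shifts and turns lie within -1 to 1; 1 stands for 25 cm of shift or pi/2 rad of turn. Its arguments: {"type":"object","properties":{"twist":{"type":"array"},"translation":{"type":"array"},"gripper":{"type":"array"},"grip_force":{"type":"number"}},"required":["twist","translation","gripper"]}

```bash
mkdir -p pics; python3 - <<'E'
from plant import sense, eyes
import cv2
print(sense())
for n in("top","side"):
    d=eyes.read_camera(n); cv2.imwrite(f"pics/{n}0.png",d["image"][:,:,::-1]); print(n,d["camera_matrix"],d["k1"],d["world_to_cam"])
E
```

```text
{'t': 0.0, 'joint_pos': array([ 1.27422852,  0.62933829,  0.03842853,  1.5183895 , -0.02700355,
        0.9963076 , -0.02000232]), 'qd': array([ 0.00123363, -0.00011432,  0.00014574, -0.00099029, -0.00012665,
       -0.0003893 ,  0.00113243]), 'joint_efforts': array([ 1.48851454e-04, -5.63398540e+01,  1.22657184e+00, -1.93444866e+01,
        1.12106130e-02,  1.04813237e-02,  9.64206890e-06]), 'tcp_pos': array([ 0.14856116, -0.63213766,  0.23038706]), 'orientation': array([ 9.93349847e-01,  1.15131033e-01, -1.18126391e-04, -9.55321467e-04]), 'wrist_force': array([-0.36215085, -0.29062595, -0.13252151]), 'wrist_torque': array([ 0.05675244,  0.00205676, -0.01782689]), 'gripper_width': 0.08551613238062843}
top [[434.2915562    0.         284.64173447]
 [  0.         434.2915562  208.80242903]
 [  0.           0.           1.        ]] -0.05205692279786154 [[-0.01362506 -0.99978769 -0.01545769  0.01159574]
 [-0.99518452  0.01505981 -0.0968554   0.57722828]
 [ 0.09706763  0.01406359 -0.99517842  1.39970978]
 [ 0.          0.          0.          1.        ]]
side [[423.09233154   0.         277.50118368]
 [  0.         423.09233154 215.76146117]
 [  0.           0.           1.        ]] -0.08039834185368873 [[ 0.99355254 -0.1123636   0.01509227 -0.56645791]
 [-0.05884949 -0.62492511 -0.77846345  0.09497676]
 [ 0.0969025   0.77255617 -0.62750847  1.13944965]
 [ 0.          0.          0.          1.        ]]
```

View pics/top0.png

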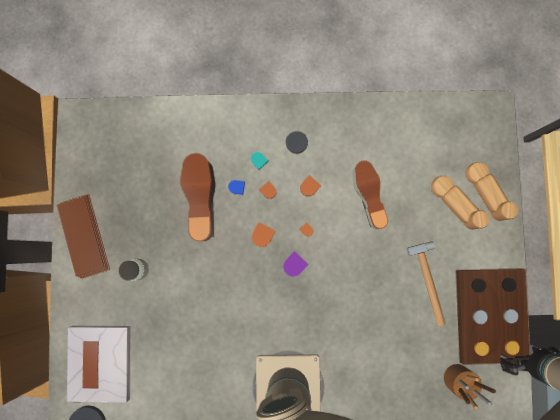

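View pics/side0.png

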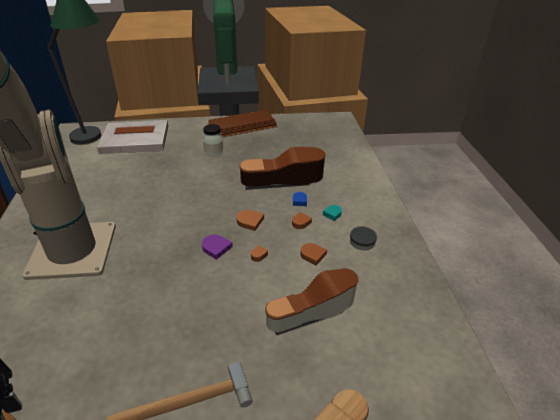

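```bash
cat > h.py <<'E'
import numpy as np, cv2
from plant import sense, eyes
def cam(n):
    d=eyes.read_camera(n); d["K"]=d["camera_matrix"]; d["W"]=d["world_to_cam"]; return d
def proj(d,P):
    p=np.asarray(P,float)@d["W"][:3,:3].T+d["W"][:3,3]; s=p[:,:2]/p[:,2:]
    s=s*(1+d["k1"]*(s**2).sum(1,keepdims=True)); return s@d["K"][:2,:2].T+d["K"][:2,2]
def ray(d,uv):
    s0=(np.asarray(uv,float)-d["K"][:2,2])/d["K"][0,0]; s=s0
    for _ in range(8): s=s0/(1+d["k1"]*(s@s))
    R=d["W"][:3,:3]; v=R.T@np.r_[s,1]; return -R.T@d["W"][:3,3],v/np.linalg.norm(v)
def at_z(d,uv,z):
    o,v=ray(d,uv); return o+v*(z-o[2])/v[2]
def tri(*duv):
    A=0;b=0
    for d,uv in duv:
        o,v=ray(d,uv); M=np.eye(3)-np.outer(v,v); A=A+M; b=b+M@o
    return np.linalg.solve(A,b)
def crop(d,x0,y0,w,h,k,name):
    c=cv2.resize(d["image"][y0:y0+h,x0:x0+w],None,fx=k,fy=k,interpolation=cv2.INTER_CUBIC)
    for i in range(0,w,10): cv2.putText(c,str(x0+i),(i*k,8),0,.3,(255,255,255)) if i%20==0 else 0; cv2.line(c,(i*k,10),(i*k,14),(255,255,255))
    for j in range(0,h,10): cv2.putText(c,str(y0+j),(0,j*k+4),0,.3,(255,255,255)) if j%20==0 else 0
    cv2.imwrite(name,c[:,:,::-1])
E
python3 - <<'E'
from h import *
t=cam("top"); crop(t,180,145,155,115,5,"pics/t1.png")
s=cam("side"); crop(s,190,140,185,195,4,"pics/s1.png")
for n,d,b in(("top",t,(180,145,395,260)),("side",s,(190,140,370,330))):
    im=d["image"][b[1]:b[3],b[0]:b[2]]; hsv=cv2.cvtColor(im,cv2.COLOR_RGB2HSV)
    m=((hsv[...,0]<14)&(hsv[...,1]>120)&(hsv[...,2]>140)).astype(np.uint8)
    k,l,st,c=cv2.connectedComponentsWithStats(m)
    for i in range(1,k):
        if st[i,4]>15: x,y=c[i]+b[:2]; print(n,(round(x,1),round(y,1)),st[i,4],im[l==i].mean(0).round(), at_z(d,(x,y),.018).round(3))
E
```

```text
top (np.float64(365.1), np.float64(175.0)) 274 [142.  82.  55.] [ 0.687 -0.266  0.018]
top (np.float64(309.3), np.float64(186.1)) 269 [185. 111.  69.] [ 0.653 -0.079  0.018]
top (np.float64(194.5), np.float64(183.9)) 127 [143.  84.  59.] [0.667 0.304 0.018]
top (np.float64(268.0), np.float64(190.0)) 181 [185. 110.  68.] [0.642 0.058 0.018]
top (np.float64(376.0), np.float64(208.8)) 235 [157.  95.  63.] [ 0.574 -0.299  0.018]
top (np.float64(199.1), np.float64(219.9)) 586 [182. 124.  86.] [0.546 0.288 0.018]
top (np.float64(262.1), np.float64(234.9)) 375 [188. 112.  70.] [0.493 0.079 0.018]
top (np.float64(306.5), np.float64(229.5)) 116 [188. 114.  72.] [ 0.509 -0.068  0.018]
side (np.float64(252.4), np.float64(164.2)) 197 [174. 121.  79.] [0.524 0.366 0.018]
side (np.float64(248.9), np.float64(216.7)) 288 [152.  94.  57.] [0.495 0.079 0.018]
side (np.float64(298.8), np.float64(219.1)) 75 [142.  83.  47.] [0.639 0.054 0.018]
side (np.float64(257.8), np.float64(250.9)) 113 [153.  94.  58.] [ 0.51  -0.068  0.018]
side (np.float64(308.0), np.float64(251.6)) 83 [142.  83.  47.] [ 0.642 -0.084  0.018]
side (np.float64(279.6), np.float64(306.8)) 333 [176. 122.  80.] [ 0.545 -0.261  0.018]
```

View pics/t1.png

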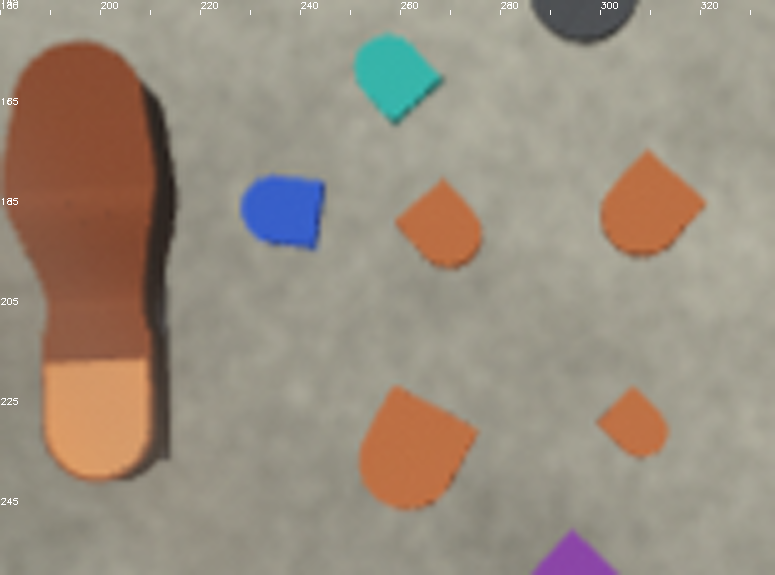

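View pics/s1.png

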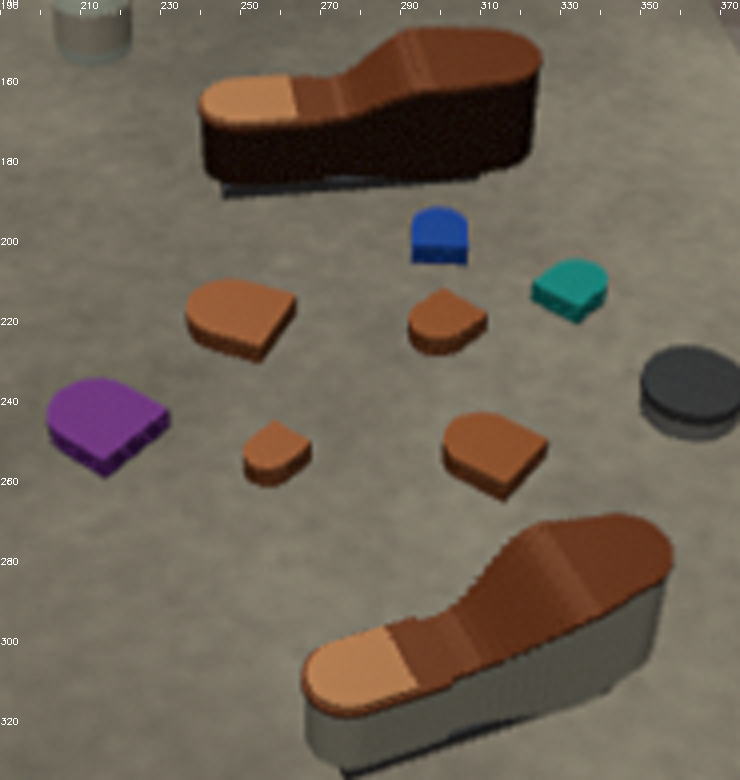

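The tan leather blocks seen from the top are:
- widest at (262,235)
- second widest at (309,186)
- third widest at (268,190)
- smallest at (307,230)

Blue (237,187), teal (259,160) and purple (295,264) are look-alikes and stay put. The seats are the pale D's, big at (199,220) and small at (376,210) in the top view. I'll fit the known D outlines to both views.

```bash
cat > fit.py <<'E'
from h import *
from scipy.optimize import minimize
SS=8
def D(w,l):  # origin at centre of front edge
    r=w/2; a=np.linspace(np.pi/2,3*np.pi/2,40); return np.vstack([[0,r],np.c_[-(l-r)+r*np.cos(a),r*np.sin(a)],[0,-r]])
def place(xy,z,p):
    c,s=np.cos(p[3]),np.sin(p[3]); return np.c_[xy@np.array([[c,s],[-s,c]])+p[:2],np.full(len(xy),p[2]+z)]
def cov(d,polys,win):
    x0,y0,w,h=win; m=np.zeros((h*SS,w*SS),np.uint8)
    for P,hull in polys:
        q=proj(d,P).astype(np.float32)
        if hull: q=cv2.convexHull(q)[:,0]
        cv2.fillPoly(m,[np.round(((q-[x0,y0]+.5)*SS-.5)*16).astype(np.int32)],255,shift=4)
    m=cv2.resize(m,(w,h),interpolation=cv2.INTER_AREA)/255.
    return cv2.GaussianBlur(m,(0,0),.5)
def window(d,P,pad=5):
    q=proj(d,P); a=np.floor(q.min(0)).astype(int)-pad; b=np.ceil(q.max(0)).astype(int)+pad; return *a,*(b-a)
def resid(p,cams,w,l,seat,wins):
    tot=0
    for d,win in zip(cams,wins):
        x0,y0,W,H=win; im=d["image"][y0:y0+H,x0:x0+W].astype(float)
        t=D(w,l); T=cov(d,[(place(t,0,p),0)],win)
        if seat:
            e=np.vstack([[.03,w/2+.0025],D(w+.005,l+.0025),[.03,-w/2-.0025]])
            S=cov(d,[(place(e,-.003,p),0)],win); S=np.maximum(S,T)
            B=cov(d,[(np.vstack([place(e,-.003,p),place(e,-p[2],p)]),1)],win)
            keep=cov(d,[(place(np.array([[.012,.06],[.012,-.06],[-.11,-.06],[-.11,.06]]),0,p),0)],win)>.99
            A=[1-np.maximum(B,S),T,S-T,np.maximum(B-S,0)]
        else:
            B=np.maximum(cov(d,[(np.vstack([place(t,0,p),place(t,-.018,p)]),1)],win),T); keep=T>-1; A=[1-B,T,B-T]
        A=np.stack([a[keep] for a in A],1); I=im[keep]; c=np.linalg.lstsq(A,I,rcond=None)[0]
        tot+=np.minimum(((A@c-I)**2).sum(1),2500).mean()
    return tot
def fit(p0,cams,w,l,seat=0,fixz=0):
    p0=np.array(p0,float); wins=[window(d,place(D(w,l),0,p0)) for d in cams]
    idx=[0,1,3] if fixz else [0,1,2,3]; st=np.array([.005,.005,.004,.12])[idx]
    f=lambda v:resid(np.array([*v,p0[2]] )[[0,1,3,2]] if fixz else v,cams,w,l,seat,wins)
    x0=p0[idx]; best=None
    for k in range(3):
        S=np.vstack([x0]+[x0+st*e*(1 if k%2 else -1) for e in np.eye(len(idx))])
        r=minimize(f,x0,method="Nelder-Mead",options=dict(initial_simplex=S,xatol=1e-5,fatol=1e-3,maxiter=400)); x0=r.x
    x=r.x; return (np.array([x[0],x[1],p0[2],x[2]]) if fixz else x),r.fun
OBJ=dict(bb=(.064,.072),bt=(.054,.062),sb=(.044,.052),st=(.034,.042))
E
python3 - <<'E'
from fit import *
t,s=cam("top"),cam("side")
# p = front-edge middle, top-face z, yaw ; initial guesses from corner pixels in top crop
def front(a,b,c,z):
    a,b,c=[at_z(t,q,z) for q in(a,b,c)]; m=(a+b)/2; v=m-c; return [m[0],m[1],z,np.arctan2(v[1],v[0])]
J=[("bb",.064,.072,0,front((259,222),(275,231),(262,235),.018)),("bt",.054,.062,0,front((308,175),(321,186),(309,186),.018)),
("sb",.044,.052,0,front((268,181),(259,190),(268,190),.018)),("st",.034,.042,0,front((306,222),(299,229.5),(306.5,229.5),.018)),
("big",.066,.074,1,front((189,217),(210,217),(199,228),.074)),("small",.046,.054,1,front((370,212),(385,207),(379,217),.066))]
for n,w,l,se,p in J:
    print(n,"init",np.round(p,3))
    for lab,c,fz in(("both",[t,s],0),("top",[t],1),("side",[s],1)):
        x,f=fit(p,c,w,l,se,fz); print("  ",lab,np.round(x[:3]*1000,1),"yaw",np.round(np.degrees(x[3]),1),round(f))
E
```

```text
bb init [ 0.521  0.063  0.018 -0.541]
   both [523.2  62.8  18. ] yaw -29.7 161
   top [522.4  63.3  18. ] yaw -28.9 75
   side [523.8  63.3  18. ] yaw -29.4 69
bt init [ 0.672 -0.097  0.018 -0.796]
   both [675.5 -98.8  18. ] yaw -42.5 135
   top [674.6 -98.6  18. ] yaw -42.5 70
   side [675.9 -98.8  18. ] yaw -42.3 58
sb init [0.657 0.073 0.018 0.768]
   both [661.9  73.8  17.7] yaw 41.0 180
   top [660.8  73.6  18. ] yaw 40.7 80
   side [662.3  73.7  18. ] yaw 40.8 84
st init [ 0.521 -0.055  0.018  0.8  ]
   both [523.6 -54.9  18.2] yaw 43.8 125
   top [523.1 -54.8  18. ] yaw 43.2 48
   side [523.7 -54.2  18. ] yaw 44.9 73
big init [ 0.551  0.275  0.074 -0.04 ]
   both [552.2 278.6  72.6] yaw 2.2 235
   top [551.8 278.6  74. ] yaw 2.9 121
   side [553.3 275.8  74. ] yaw 1.7 92
small init [ 0.567 -0.294  0.066  0.162]
   both [ 562.9 -291.5   65.6] yaw 16.2 311
   top [ 562.4 -291.5   66. ] yaw 15.7 129
   side [ 563.3 -292.3   66. ] yaw 15.5 159
```

```bash
cat > plan.py <<'E'
import sys,numpy as np
from scipy.spatial.transform import Rotation as R
from plant import sense
def block(fx,fy,yaw,back): # TCP xy: 'back' m behind front edge middle
    a=np.radians(yaw); return fx-back*np.cos(a),fy-back*np.sin(a)
s=sense(); p0=s["tcp_pos"]; R0=R.from_quat(s["orientation"])
print("t",round(s["t"],2),"tcp",p0.round(4),"yaw",np.degrees(np.arctan2(*R0.as_matrix()[[1,0],0])).round(2),"F",s["wrist_force"].round(1),"w",round(s["gripper_width"],4),"q",s["joint_pos"].round(2))
# args: fx fy yaw back z [z ...] : front-edge frame
if len(sys.argv)>1:
    fx,fy,yaw,back,*zs=map(float,sys.argv[1:]); x,y=block(fx,fy,yaw,back)
    a=np.radians(yaw); T=R.from_matrix(np.array([[np.cos(a),np.sin(a),0],[np.sin(a),-np.cos(a),0],[0,0,-1]]))
    tw=(R0.inv()*T).as_rotvec()/(np.pi/2)
    for z in zs: print("target",np.round([x,y,z],4),"translation",(R0.inv().apply(np.array([x,y,z])-p0)/.25).round(4),"twist",tw.round(4))
E
python3 plan.py 0.5 -0.3 80 0 0.23; python3 plan.py 0.5233 0.063 150.5 0 0.2
```

```text
t 0.3 tcp [ 0.1487 -0.6326  0.231 ] yaw 13.23 F [0.2 0.5 0.8] w 0.0852 q [ 1.27  0.63  0.04  1.52 -0.03  1.   -0.02]
target [ 0.5  -0.3   0.23] translation [ 1.6723 -0.9735  0.0046] twist [-3.000e-04 -2.000e-04 -7.419e-01]
t 0.3 tcp [ 0.1487 -0.6326  0.231 ] yaw 13.23 F [0.2 0.5 0.8] w 0.0852 q [ 1.27  0.63  0.04  1.52 -0.03  1.   -0.02]
target [0.5233 0.063  0.2   ] translation [ 2.0953 -2.3656  0.1254] twist [-2.0000e-04 -5.0000e-04 -1.5253e+00]
```

Call:
carry_out(twist=[[0,0,-0.74],[0,0,-0.74],[0,0,-0.74],[0,0,-0.74],[0,0,-0.74],[0,0,-0.74],[0,0,-0.74]], translation=[[0.95,-0.7,0],[0.95,-0.7,0],[0.95,-0.7,0],[0.95,-0.7,0],[0.95,-0.7,0],[0.95,-0.7,0],[0.95,-0.7,0]], gripper=[1,1,1,1,1,1,1])

```text
t: 1.18
tcp_pos: [0.34, -0.4078, 0.2312]
orientation: [0.767, 0.642, 0.0, -0.0]
wrist_force: [-0.1, -0.7, 0.1]
gripper_width: 0.0854
```

```bash
python3 plan.py 0.5233 0.063 150.4 0.0 0.2
```

```text
t 1.18 tcp [ 0.34   -0.4078  0.2312] yaw 79.87 F [-0.1 -0.7  0.1] w 0.0854 q [ 1.03  0.47 -0.3   1.84  0.18  0.85  0.47]
target [0.5233 0.063  0.2   ] translation [1.9827 0.3906 0.1256] twist [ 1.000e-04 -3.000e-04 -7.837e-01]
```

Call:
carry_out(twist=[[0,0,-0.78],[0,0,-0.78],[0,0,-0.78],[0,0,-0.78],[0,0,-0.78],[0,0,-0.78],[0,0,-0.78]], translation=[[1,0.2,0],[1,0.2,0],[1,0.2,0],[1,0.2,0],[1,0.2,0],[1,0.2,0],[1,0.2,0]], gripper=[1,1,1,1,1,1,1])

```text
t: 2.05
tcp_pos: [0.433, -0.1713, 0.2312]
orientation: [0.258, 0.966, 0.0, -0.0]
wrist_force: [-0.1, -1.0, 0.1]
gripper_width: 0.0856
```

```bash
python3 plan.py 0.5233 0.063 150.4 -0.026 0.06
```

```text
t 2.05 tcp [ 0.433  -0.1713  0.2312] yaw 150.05 F [-0.1 -1.   0.1] w 0.0856 q [ 0.8   0.43 -0.67  2.    0.36  0.83  0.98]
target [0.5007 0.0758 0.06  ] translation [0.2585 0.9917 0.685 ] twist [ 0.     -0.0003 -0.0039]
```

Call:
carry_out(twist=[[0,0,-0.004],[0,0,-0.004],[0,0,-0.004],[0,0,-0.004],[0,0,-0.004],[0,0,-0.004],[0,0,-0.004],[0,0,-0.004]], translation=[[0.2585,0.9917,0.2],[0.2585,0.9917,0.4],[0.2585,0.9917,0.5],[0.2585,0.9917,0.6],[0.2585,0.9917,0.64],[0.2585,0.9917,0.685],[0.2585,0.9917,0.685],[0.2585,0.9917,0.685]], gripper=[1,1,1,1,1,1,1,1])

```text
t: 3.05
tcp_pos: [0.5014, 0.074, 0.0609]
orientation: [0.257, 0.966, -0.0, 0.001]
wrist_force: [0.0, 0.9, 0.0]
gripper_width: 0.0857
```

```bash
python3 plan.py 0.5233 0.063 150.4 -0.026 0.0; python3 -c "
from h import *
s=cam('side');t=cam('top')
a=cv2.resize(s['image'][100:320,150:400],None,fx=2.4,fy=2.4,interpolation=2);cv2.imwrite('pics/v1.png',a[:,:,::-1])"
```

```text
t 3.05 tcp [0.5014 0.074  0.0609] yaw 150.2 F [0.  0.9 0. ] w 0.0857 q [ 0.08  0.73 -0.43  2.04  0.63  0.49  0.24]
target [0.5007 0.0758 0.    ] translation [0.0063 0.0051 0.2435] twist [-0.      0.0007 -0.0022]
```

View pics/v1.png

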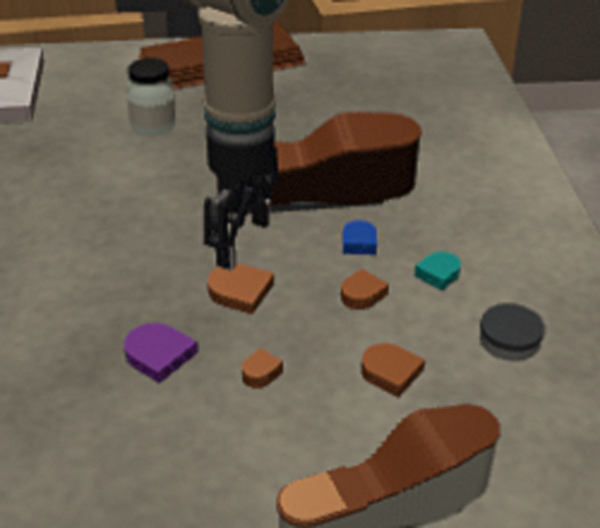

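The gripper stands over the widest block at about crop (226,265), with the jaws across its sides. Descending and closing.

Call:
carry_out(twist=[[0,0,-0.002],[0,0,-0.002],[0,0,-0.002],[0,0,-0.002],[0,0,-0.002],[0,0,-0.002],[0,0,-0.002],[0,0,-0.002],[0,0,-0.002],[0,0,-0.002],[0,0,-0.002],[0,0,-0.002]], translation=[[0.0063,0.005,0.08],[0.0063,0.005,0.16],[0.0063,0.005,0.2],[0.0063,0.005,0.235],[0.0063,0.005,0.235],[0.0063,0.005,0.235],[0.0063,0.005,0.235],[0.0063,0.005,0.235],[0.0063,0.005,0.235],[0.0063,0.005,0.235],[0.0063,0.005,0.235],[0.0063,0.005,0.235]], gripper=[1,1,1,1,1,0.6,0.6,0.6,0.6,0.6,0.6,0.6], grip_force=30)

```text
t: 4.65
tcp_pos: [0.5012, 0.0762, 0.003]
orientation: [0.255, 0.967, 0.0, 0.001]
wrist_force: [-1.2, -1.1, 7.3]
gripper_width: 0.0631
```

```bash
python3 plan.py 0.5233 0.063 150.4 -0.026 0.1
```

```text
t 4.65 tcp [0.5012 0.0762 0.003 ] yaw 150.41 F [-1.2 -1.1  7.3] w 0.0631 q [ 0.    0.83 -0.32  2.06  0.71  0.36  0.16]
target [0.5007 0.0758 0.1   ] translation [ 0.     -0.0018 -0.3879] twist [0.0007 0.0015 0.0001]
```

Call:
carry_out(twist=[[0,0,0],[0,0,0],[0,0,0],[0,0,0],[0,0,0],[0,0,0],[0,0,0],[0,0,0]], translation=[[0,0,-0.03],[0,0,-0.15],[0,0,-0.3],[0,0,-0.45],[0,0,-0.55],[0,0,-0.6],[0,0,-0.6],[0,0,-0.6]], gripper=[0.6,0.6,0.6,0.6,0.6,0.6,0.6,0.6])

```text
t: 5.65
tcp_pos: [0.5001, 0.076, 0.1521]
orientation: [0.255, 0.967, -0.0, 0.001]
wrist_force: [-0.7, 0.1, -1.7]
gripper_width: 0.0628
```

```bash
python3 plan.py 0.5524 0.278 182.2 -0.026 0.15; python3 -c "
from h import *
s=cam('side');t=cam('top')
p=proj(s,[sense()['tcp_pos']])[0];print(p,proj(t,[sense()['tcp_pos']]))
x,y=(p-[40,50]).astype(int)
a=s['image'][y:y+80,x:x+80];b=t['image'][160:260,200:320]
cv2.imwrite('pics/v2.png',np.hstack([cv2.resize(a,(400,400),interpolation=2),cv2.resize(b,(400,400),interpolation=2)])[:,:,::-1])"
```

```text
t 5.65 tcp [0.5001 0.076  0.1521] yaw 150.41 F [-0.7  0.1 -1.7] w 0.0628 q [ 0.18  0.6  -0.57  1.99  0.49  0.7   0.35]
target [0.5264 0.277  0.15  ] translation [0.3057 0.7512 0.0081] twist [-2.000e-04  6.000e-04 -3.532e-01]
[249.65275637 178.92722333] [[260.00980645 230.86940008]]
```

View pics/v2.png

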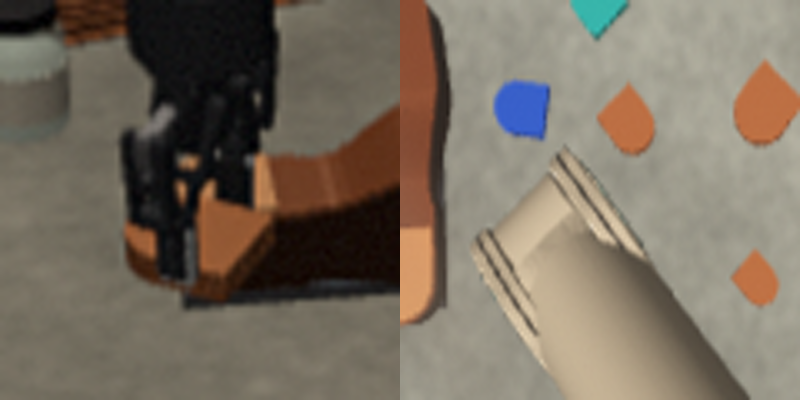

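Call:
carry_out(twist=[[0,0,-0.1],[0,0,-0.2],[0,0,-0.3],[0,0,-0.353],[0,0,-0.353],[0,0,-0.353],[0,0,-0.353],[0,0,-0.353],[0,0,-0.353],[0,0,-0.353]], translation=[[0.08,0.19,0],[0.15,0.38,0],[0.23,0.57,0],[0.306,0.751,0],[0.306,0.751,0.05],[0.306,0.751,0.1],[0.306,0.751,0.15],[0.306,0.751,0.2],[0.306,0.751,0.22],[0.306,0.751,0.22]], gripper=[0.6,0.6,0.6,0.6,0.6,0.6,0.6,0.6,0.6,0.6])

```text
t: 7.0
tcp_pos: [0.5262, 0.2768, 0.0966]
orientation: [-0.019, 1.0, -0.0, 0.0]
wrist_force: [-1.2, 0.7, 0.1]
gripper_width: 0.0632
```

```bash
python3 plan.py 0.5524 0.278 182.2 -0.026 0.077; python3 -c "
from h import *
s=cam('side');t=cam('top')
crop(s,225,125,110,70,7,'pics/v3.png')"
```

```text
t 7.0 tcp [0.5262 0.2768 0.0966] yaw -177.82 F [-1.2  0.7  0.1] w 0.0632 q [-0.14  0.81 -0.65  1.78  0.66  0.79  0.48]
target [0.5264 0.277  0.077 ] translation [-0.0008  0.0008  0.0786] twist [-0.0005  0.0001 -0.0003]
```

View pics/v3.png

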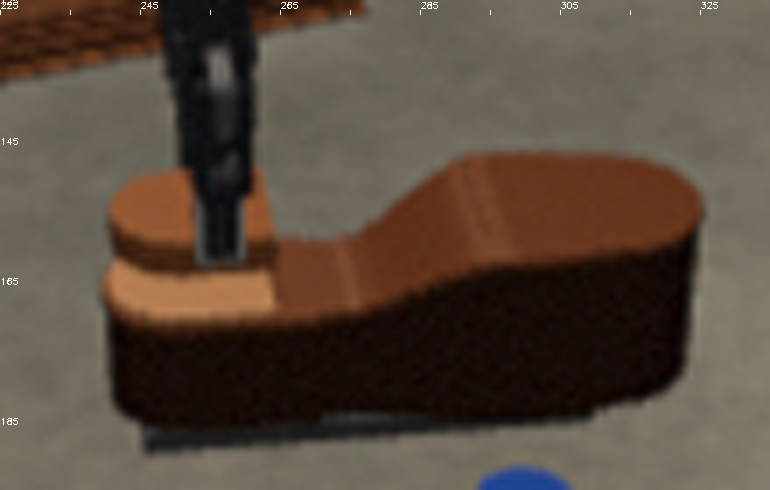

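The block hangs level about 20 mm above the seat, with its front edge at column 263 against the seat's front edge at about 263.5. Lowering.

Call:
carry_out(twist=[[0,0,0],[0,0,0],[0,0,0],[0,0,0],[0,0,0],[0,0,0],[0,0,0],[0,0,0]], translation=[[0,0.001,0.02],[0,0.001,0.035],[0,0.001,0.05],[0,0.001,0.06],[0,0.001,0.068],[0,0.001,0.074],[0,0.001,0.076],[0,0.001,0.076]], gripper=[0.6,0.6,0.6,0.6,0.6,0.6,0.6,0.6])

```text
t: 8.1
tcp_pos: [0.5266, 0.2776, 0.0784]
orientation: [-0.019, 1.0, 0.0, 0.001]
wrist_force: [-0.2, -0.1, -1.5]
gripper_width: 0.063
```

```bash
python3 plan.py 0.5524 0.278 182.2 -0.026 0.075
```

```text
t 8.1 tcp [0.5266 0.2776 0.0784] yaw -177.81 F [-0.2 -0.1 -1.5] w 0.063 q [-0.15  0.83 -0.63  1.79  0.69  0.75  0.46]
target [0.5264 0.277  0.075 ] translation [ 0.0008 -0.0023  0.0134] twist [ 0.      0.0008 -0.0001]
```

Call:
carry_out(twist=[[0,0,0],[0,0,0],[0,0,0],[0,0,0]], translation=[[0,0,0.004],[0,0,0.007],[0,0,0.009],[0,0,0.009]], gripper=[0.6,0.6,0.6,0.6])

```text
t: 8.6
tcp_pos: [0.5267, 0.2776, 0.0771]
orientation: [-0.019, 1.0, -0.0, 0.001]
wrist_force: [-1.4, -2.0, 7.0]
gripper_width: 0.0631
```

Call:
carry_out(twist=[[0,0,0],[0,0,0],[0,0,0],[0,0,0],[0,0,0],[0,0,0],[0,0,0],[0,0,0],[0,0,0],[0,0,0]], translation=[[0,0,0],[0,0,0],[0,0,0],[0,0,-0.02],[0,0,-0.1],[0,0,-0.3],[0,0,-0.5],[0.2,-0.7,-0.5],[0.2,-0.9,-0.5],[0.2,-0.9,-0.5]], gripper=[0.9,0.9,0.95,0.95,1,1,1,1,1,1])

```text
t: 9.85
tcp_pos: [0.4918, 0.0919, 0.2036]
orientation: [-0.019, 1.0, -0.0, 0.002]
wrist_force: [1.1, -0.2, -0.7]
gripper_width: 0.0856
```

```bash
cat > chk.py <<'E'
from fit import *; import sys
# name w l z  fx fy yawdeg : refit a placed block at known top z
t,s=cam("top"),cam("side")
def go(n,w,l,p):
    p=[p[0],p[1],p[2],np.radians(p[3])]
    for lab,c,fz in(("both",[t,s],0),("top",[t],1),("side",[s],1)):
        x,f=fit(p,c,w,l,0,fz); print(n,lab,np.round(x[:3]*1000,1),"yaw",np.round(np.degrees(x[3]),1),round(f))
E
python3 - <<'E'
from chk import *
go("bb",.064,.072,(.5524,.278,.092,2.2))
crop(t,180,200,40,50,8,'pics/a.png'); crop(s,232,140,50,50,8,'pics/b.png')
cv2.imwrite('pics/v4.png',np.hstack([cv2.imread('pics/a.png'),cv2.imread('pics/b.png')]))
E
python3 plan.py 0.6753 -0.0987 137.5 -0.022 0.19
```

```text
bb both [554.7 280.5  92.6] yaw 3.3 2403
bb top [553.2 279.9  92. ] yaw 1.7 880
bb side [564.1 277.8  92. ] yaw -0.5 1444
t 9.95 tcp [0.4907 0.0843 0.2023] yaw -178.44 F [ 0.  -0.  -0.6] w 0.0852 q [ 0.3   0.56 -0.78  1.95  0.53  0.85  0.83]
target [ 0.6591 -0.0838  0.19  ] translation [-0.6549 -0.6903  0.0541] twist [-0.0047  0.0016  0.4895]
```

View pics/v4.png

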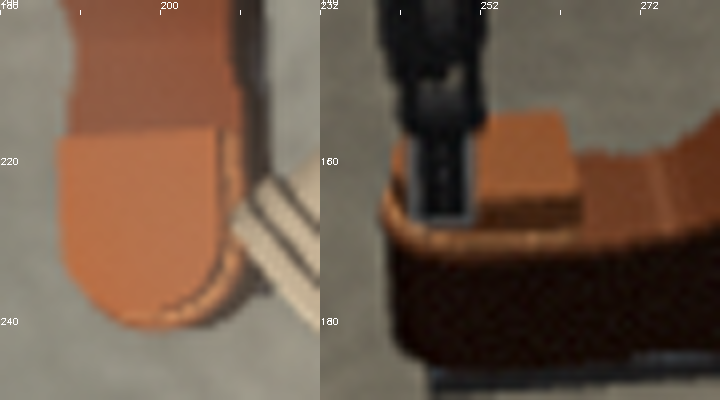

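Call:
carry_out(twist=[[0,0,0.12],[0,0,0.24],[0,0,0.36],[0,0,0.49],[0,0,0.49],[0,0,0.49],[0,0,0.49],[0,0,0.49],[0,0,0.49],[0,0,0.49]], translation=[[-0.16,-0.17,0],[-0.32,-0.34,0],[-0.48,-0.52,0],[-0.65,-0.69,0.05],[-0.655,-0.69,0.15],[-0.655,-0.69,0.3],[-0.655,-0.69,0.4],[-0.655,-0.69,0.5],[-0.655,-0.69,0.54],[-0.655,-0.69,0.54]], gripper=[1,1,1,1,1,1,1,1,1,1])

```text
t: 11.2
tcp_pos: [0.6592, -0.0842, 0.0689]
orientation: [0.363, 0.932, -0.003, 0.001]
wrist_force: [0.3, -0.4, 0.2]
gripper_width: 0.0854
```

```bash
cat > chk.py <<'E'
from fit import *
# refit a placed block (top z known) over a known shoe seat pose; stack=list of (w,l,p) blocks below
def shoe_maps(d,w,l,p,win):
    T=cov(d,[(place(D(w,l),0,p),0)],win); e=np.vstack([[.03,w/2+.0025],D(w+.005,l+.0025),[.03,-w/2-.0025]])
    S=np.maximum(cov(d,[(place(e,-.003,p),0)],win),T)
    B=np.maximum(cov(d,[(np.vstack([place(e,-.003,p),place(e,-p[2],p)]),1)],win),S); return T,S,B
def pmaps(d,w,l,p,win):
    t=D(w,l); T=cov(d,[(place(t,0,p),0)],win); return T,np.maximum(cov(d,[(np.vstack([place(t,0,p),place(t,-.018,p)]),1)],win),T)
def refit(cams,blk,p0,seat,under=None):
    w,l=OBJ[blk]; sw,sl,sp=seat; pre=[]
    for d in cams:
        win=window(d,place(D(sw,sl),0,p0),7); T,S,B=shoe_maps(d,sw,sl,sp,win); base=[1-B,T,S-T,B-S]
        if under: t,b=pmaps(d,*OBJ[under[0]],under[1],win); base=[a*(1-b) for a in base]+[t,b-t]
        keep=cov(d,[(place(np.array([[.012,.06],[.012,-.06],[-.11,-.06],[-.11,.06]]),0,sp),0)],win)>.99
        pre.append((d,win,base,keep))
    def f(v):
        p=np.array([v[0],v[1],p0[2],v[2]]); tot=0
        for d,win,base,keep in pre:
            x0,y0,W,H=win; t,b=pmaps(d,w,l,p,win); A=[a*(1-b) for a in base]+[t,b-t]
            A=np.stack([a[keep] for a in A],1); I=d["image"][y0:y0+H,x0:x0+W][keep].astype(float)
            c=np.linalg.lstsq(A,I,rcond=None)[0]; tot+=np.minimum(((A@c-I)**2).sum(1),2500).mean()
        return tot
    x=np.array([p0[0],p0[1],p0[3]])
    for k in(1,-1):
        S=np.vstack([x]+[x+k*s*e for s,e in zip((.004,.004,.06),np.eye(3))]); r=minimize(f,x,method="Nelder-Mead",options=dict(initial_simplex=S,xatol=1e-5,fatol=1e-3)); x=r.x
    return np.array([x[0],x[1],p0[2],x[2]]),r.fun
BIG=(.066,.074,np.array([.5524,.2783,.074,np.radians(2.3)])); SMALL=(.046,.054,np.array([.5629,-.2917,.066,np.radians(15.8)]))
def report(blk,p0,seat,under=None):
    t,s=cam("top"),cam("side")
    for lab,c in(("both",[t,s]),("top",[t]),("side",[s])):
        x,f=refit(c,blk,p0,seat,under); dx=x[:2]-seat[2][:2]; a=seat[2][3]
        print(blk,lab,(x[:2]*1000).round(1),"yaw",np.degrees(x[3]).round(1),"rel fwd/left mm",np.round([dx@[np.cos(a),np.sin(a)]*1000,dx@[-np.sin(a),np.cos(a)]*1000],1),round(f))
    return t,s
E
python3 - <<'E'
from chk import *
t,s=report("bb",np.array([.5524,.278,.092,np.radians(2.2)]),BIG)
crop(t,180,200,40,50,8,'pics/a.png'); crop(s,232,140,50,50,8,'pics/b.png')
cv2.imwrite('pics/v5.png',np.hstack([cv2.imread('pics/a.png'),cv2.imread('pics/b.png')]))
E
python3 plan.py 0.6753 -0.0987 137.5 -0.022 0.003
```

```text
bb both [553.2 279.6] yaw 1.9 rel fwd/left mm [0.9 1.3] 223
bb top [552.5 280. ] yaw 2.1 rel fwd/left mm [0.1 1.7] 114
bb side [553.6 279.6] yaw 1.6 rel fwd/left mm [1.2 1.3] 102
t 11.3 tcp [ 0.66   -0.0844  0.0699] yaw 137.46 F [ 0.7 -0.3  0.6] w 0.0856 q [ 0.34  0.88 -0.46  1.59  0.51  0.8   0.49]
target [ 0.6591 -0.0838  0.003 ] translation [6.000e-03 1.000e-04 2.676e-01] twist [-0.0027  0.004  -0.0004]
```

View pics/v5.png

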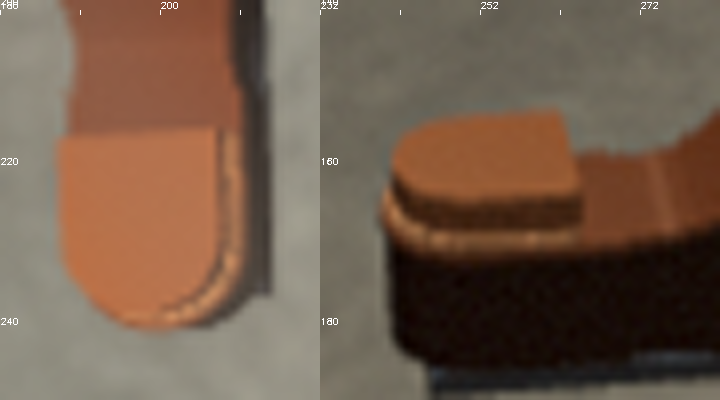

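```bash
cat > prof.py <<'E'
from chk import *
def prof(d,img,p,off,xs=np.linspace(-.035,-.006,15)):
    out=[]
    for o in off:
        q=proj(d,place(np.c_[xs,np.full(len(xs),o)],0,p)).astype(np.float32)
        out.append(cv2.remap(img.astype(np.float32),q[:,0].reshape(1,-1),q[:,1].reshape(1,-1),cv2.INTER_LINEAR)[0].mean(0))
    return np.array(out)
E
python3 - <<'E'
from prof import *
for n in("top","side"):
    d=cam(n); img=cv2.imread(f"pics/{n}0.png")[:,:,::-1]
    for nm,S in(("big",BIG),("small",SMALL)):
        h=S[0]/2*1000
        for sg in(1,-1):
            off=np.arange(h-7,h+9,1.0)*sg
            P=prof(d,img,S[2],off/1000)
            print(n,nm,"left" if sg>0 else "right","edge at",h); print("  R",P[:,0].round().astype(int),"\n  B",P[:,2].round().astype(int))
E
```

```text
top big left edge at 33.0
  R [216 216 215 210 205 198 185 171 158 151 146 141 139 139 139 140] 
  B [103 102 102  99  97  96  96  98  99 105 112 119 122 122 122 122]
top big right edge at 33.0
  R [216 216 216 216 216 207 197 186 169 149 129 111  99  86  76  73] 
  B [104 104 104 104 103  99  93  88  81  74  67  62  59  56  53  53]
top small left edge at 23.0
  R [225 225 225 226 225 220 210 192 172 155 143 140 141 145 148 149] 
  B [102 102 102 102 101  98  92  83  73  67  70  83  99 113 122 126]
top small right edge at 23.0
  R [225 225 224 222 218 211 199 184 170 159 154 152 152 152 153 153] 
  B [101 101 100 100  98  95  92  91  96 106 118 128 133 135 136 136]
side big left edge at 33.0
  R [170 167 164 161 156 150 143 135 128 122 116 111 109 107 105 104] 
  B [79 79 80 80 81 82 83 84 84 85 86 86 87 87 87 87]
side big right edge at 33.0
  R [178 177 174 171 168 164 158 150 143 135 127 119 111 103  95  87] 
  B [80 80 79 77 76 73 70 66 62 58 54 49 45 40 36 32]
side small left edge at 23.0
  R [178 179 180 180 178 173 163 149 137 129 126 126 126 128 129 129] 
  B [ 81  81  80  80  80  82  86  91  98 103 106 107 107 107 107 107]
side small right edge at 23.0
  R [177 177 178 178 176 172 162 144 122 105  95  88  77  66  61  62] 
  B [80 80 80 80 80 77 72 63 51 40 33 28 24 25 30 40]
```

```bash
python3 plan.py 0.5266 0.2757 182.2 0 0.2 0.12
```

```text
t 11.4 tcp [ 0.66   -0.0846  0.0699] yaw 137.45 F [0.1 0.5 0. ] w 0.0852 q [ 0.34  0.88 -0.46  1.59  0.51  0.8   0.49]
target [0.5266 0.2757 0.2   ] translation [ 1.3641  0.6986 -0.5323] twist [-0.0042  0.0029 -0.4972]
target [0.5266 0.2757 0.12  ] translation [ 1.3662  0.7    -0.2123] twist [-0.0042  0.0029 -0.4972]
```

Call:
carry_out(twist=[[0,0,0],[0,0,0],[-0.002,0.002,-0.12],[-0.004,0.003,-0.24],[-0.004,0.003,-0.36],[-0.004,0.003,-0.497],[-0.004,0.003,-0.497],[-0.004,0.003,-0.497]], translation=[[0,0,-0.25],[0,0,-0.5],[0.25,0.15,-0.53],[0.45,0.25,-0.53],[0.65,0.35,-0.53],[0.85,0.45,-0.53],[0.95,0.5,-0.53],[0.95,0.5,-0.53]], gripper=[1,1,1,1,1,1,1,1])

```text
t: 12.4
tcp_pos: [0.5684, 0.1723, 0.2016]
orientation: [-0.022, 1.0, 0.001, 0.001]
wrist_force: [0.5, -0.3, 0.5]
gripper_width: 0.0853
```

```bash
python3 plan.py 0.5266 0.2757 182.2 0 0.12 0.078
```

```text
t 12.4 tcp [0.5684 0.1723 0.2016] yaw -177.53 F [ 0.5 -0.3  0.5] w 0.0853 q [ 0.11  0.68 -0.75  1.7   0.54  0.98  0.78]
target [0.5266 0.2757 0.12  ] translation [0.1497 0.42   0.3267] twist [0.0009 0.0007 0.003 ]
target [0.5266 0.2757 0.078 ] translation [0.1498 0.4198 0.4947] twist [0.0009 0.0007 0.003 ]
```

Call:
carry_out(twist=[[0,0,0.003],[0,0,0.003],[0,0,0.003],[0,0,0.003],[0,0,0.003],[0,0,0.003],[0,0,0.003]], translation=[[0.1,0.3,0],[0.15,0.42,0],[0.15,0.42,0.1],[0.15,0.42,0.2],[0.15,0.42,0.27],[0.15,0.42,0.327],[0.15,0.42,0.327]], gripper=[1,1,1,1,1,1,1])

```text
t: 13.28
tcp_pos: [0.5265, 0.2748, 0.1191]
orientation: [-0.019, 1.0, 0.0, -0.0]
wrist_force: [0.6, 0.2, 0.2]
gripper_width: 0.0856
```

```bash
python3 plan.py 0.5266 0.2757 182.2 0 0.12 0.0785
```

```text
t 13.28 tcp [0.5265 0.2748 0.1191] yaw -177.85 F [0.6 0.2 0.2] w 0.0856 q [-0.12  0.78 -0.67  1.77  0.63  0.82  0.51]
target [0.5266 0.2757 0.12  ] translation [-0.0007  0.0035 -0.0035] twist [ 0.0003 -0.0001 -0.0006]
target [0.5266 0.2757 0.0785] translation [-0.0007  0.0035  0.1625] twist [ 0.0003 -0.0001 -0.0006]
```

Call:
carry_out(twist=[[0,0,0],[0,0,0],[0,0,0],[0,0,0],[0,0,0],[0,0,0],[0,0,0],[0,0,0],[0,0,0],[0,0,0],[0,0,0],[0,0,0]], translation=[[0,0.0035,0.04],[0,0.0035,0.08],[0,0.0035,0.12],[0,0.0035,0.15],[0,0.0035,0.162],[0,0.0035,0.162],[0,0.0035,0.162],[0,0.0035,0.162],[0,0.0035,0.162],[0,0.0035,0.162],[0,0.0035,0.162],[0,0.0035,0.162]], gripper=[1,1,1,1,1,1,0.65,0.65,0.65,0.65,0.65,0.65], grip_force=20)

```text
t: 14.78
tcp_pos: [0.5266, 0.276, 0.0791]
orientation: [-0.019, 1.0, 0.0, 0.0]
wrist_force: [-0.2, -0.1, 5.3]
gripper_width: 0.0632
```

```bash
python3 plan.py 0.5264 0.2757 182.2 0 0.078
```

```text
t 14.78 tcp [0.5266 0.276  0.0791] yaw -177.85 F [-0.2 -0.1  5.3] w 0.0632 q [-0.15  0.83 -0.63  1.79  0.68  0.75  0.47]
target [0.5264 0.2757 0.078 ] translation [ 0.0009 -0.0012  0.0044] twist [ 0.0005  0.0004 -0.0005]
```

Call:
carry_out(twist=[[0,0,0],[0,0,0],[0,0,0],[0,0,0],[0,0,0],[0,0,0],[0,0,0],[0,0,0],[0,0,0],[0,0,0]], translation=[[0,-0.002,0],[0,-0.002,0],[0,-0.002,0],[0,-0.002,0],[0,-0.002,-0.05],[0,0,-0.2],[0,0,-0.4],[-0.1,-0.5,-0.45],[-0.3,-0.9,-0.45],[-0.3,-0.9,-0.45]], gripper=[0.8,0.85,0.9,0.95,1,1,1,1,1,1])

```text
t: 16.02
tcp_pos: [0.5909, 0.0989, 0.1911]
orientation: [-0.019, 1.0, 0.0, 0.001]
wrist_force: [0.8, 0.2, 0.1]
gripper_width: 0.0858
```

```bash
python3 plan.py 0.6753 -0.0987 137.5 -0.022 0.19
```

```text
t 16.02 tcp [0.5909 0.0989 0.1911] yaw -177.81 F [0.8 0.2 0.1] w 0.0858 q [ 0.24  0.7  -0.75  1.7   0.56  0.97  0.89]
target [ 0.6591 -0.0838  0.19  ] translation [-0.2445 -0.741   0.0042] twist [0.0011 0.0012 0.4966]
```

Call:
carry_out(twist=[[0,0,0.12],[0,0,0.24],[0,0,0.36],[0,0,0.497],[0,0,0.497],[0,0,0.497],[0,0,0.497],[0,0,0.497],[0,0,0.497],[0,0,0.497]], translation=[[-0.06,-0.18,0],[-0.12,-0.37,0],[-0.18,-0.55,0],[-0.245,-0.74,0.05],[-0.245,-0.74,0.15],[-0.245,-0.74,0.3],[-0.245,-0.74,0.4],[-0.245,-0.74,0.5],[-0.245,-0.741,0.52],[-0.245,-0.741,0.52]], gripper=[1,1,1,1,1,1,1,1,1,1])

```text
t: 17.27
tcp_pos: [0.6599, -0.0836, 0.0619]
orientation: [0.363, 0.932, 0.001, 0.001]
wrist_force: [-0.1, -0.1, -0.1]
gripper_width: 0.0854
```

```bash
sed -i 's/\.2783,\.074/.2777,.074/' chk.py; python3 - <<'E'
from chk import *
t,s=report("bb",np.array([.5524,.278,.092,np.radians(2.2)]),BIG)
E
python3 plan.py 0.6753 -0.0987 137.5 -0.022 0.003
```

```text
bb both [553.1 278.1] yaw 3.2 rel fwd/left mm [0.7 0.4] 223
bb top [552.4 279. ] yaw 3.3 rel fwd/left mm [0.  1.3] 129
bb side [553.4 277.8] yaw 2.7 rel fwd/left mm [1.  0.1] 87
t 17.38 tcp [ 0.6605 -0.0836  0.0626] yaw 137.46 F [-0.8  0.3 -1. ] w 0.0853 q [ 0.35  0.89 -0.47  1.59  0.52  0.78  0.49]
target [ 0.6591 -0.0838  0.003 ] translation [ 0.0042 -0.0053  0.2382] twist [ 0.0024  0.0017 -0.0004]
```

Call:
carry_out(twist=[[0.002,0.001,0],[0.002,0.001,0],[0.002,0.001,0],[0.002,0.001,0],[0.002,0.001,0],[0.002,0.001,0],[0.002,0.001,0],[0.002,0.001,0],[0.002,0.001,0],[0.002,0.001,0],[0.002,0.001,0],[0.002,0.001,0]], translation=[[0.004,-0.005,0.08],[0.004,-0.005,0.16],[0.004,-0.005,0.2],[0.004,-0.005,0.234],[0.004,-0.005,0.234],[0.004,-0.005,0.234],[0.004,-0.005,0.234],[0.004,-0.005,0.234],[0.004,-0.005,0.234],[0.004,-0.005,0.234],[0.004,-0.005,0.234],[0.004,-0.005,0.234]], gripper=[1,1,1,1,1,0.5,0.5,0.5,0.5,0.5,0.5,0.5], grip_force=30)

```text
t: 18.88
tcp_pos: [0.6598, -0.0838, 0.0048]
orientation: [0.363, 0.932, 0.0, 0.001]
wrist_force: [-1.3, 0.0, 5.2]
gripper_width: 0.0532
```

Call:
carry_out(twist=[[0,0,0],[0,0,0],[0,0,0],[0,0,0],[0,0,0],[0,0,0],[0,0,0]], translation=[[0,0,-0.03],[0,0,-0.15],[0,0,-0.3],[0,0,-0.45],[0,0,-0.6],[0,0,-0.68],[0,0,-0.68]], gripper=[0.5,0.5,0.5,0.5,0.5,0.5,0.5])

```text
t: 19.75
tcp_pos: [0.66, -0.0838, 0.1759]
orientation: [0.363, 0.932, 0.001, 0.002]
wrist_force: [0.7, 0.5, -1.0]
gripper_width: 0.0532
```

```bash
python3 plan.py 0.5526 0.2767 182.4 -0.022 0.17
```

```text
t 19.75 tcp [ 0.66   -0.0838  0.1759] yaw 137.45 F [ 0.7  0.5 -1. ] w 0.0532 q [ 0.38  0.76 -0.53  1.52  0.44  0.98  0.55]
target [0.5306 0.2758 0.17  ] translation [1.3541 0.7095 0.0203] twist [ 0.0007  0.0032 -0.4995]
```

Call:
carry_out(twist=[[0,0,-0.1],[0,0,-0.2],[0,0,-0.3],[0,0.003,-0.4],[0,0.003,-0.5],[0,0.003,-0.5],[0,0.003,-0.5],[0,0.003,-0.5]], translation=[[0.2,0.1,0],[0.4,0.2,0],[0.6,0.3,0],[0.8,0.4,0],[0.95,0.5,0],[1,0.55,0],[1,0.6,0],[1,0.6,0]], gripper=[0.5,0.5,0.5,0.5,0.5,0.5,0.5,0.5])

```text
t: 20.75
tcp_pos: [0.5786, 0.1946, 0.1745]
orientation: [-0.02, 1.0, 0.0, 0.0]
wrist_force: [0.6, -0.3, -0.9]
gripper_width: 0.0528
```

```bash
python3 plan.py 0.5526 0.2767 182.4 -0.0215 0.11
```

```text
t 20.75 tcp [0.5786 0.1946 0.1745] yaw -177.72 F [ 0.6 -0.3 -0.9] w 0.0528 q [ 0.06  0.73 -0.73  1.68  0.57  0.96  0.73]
target [0.5311 0.2758 0.11  ] translation [0.1769 0.3321 0.258 ] twist [-0.      0.0003 -0.0013]
```

Call:
carry_out(twist=[[0,0,0],[0,0,0],[0,0,0],[0,0,0],[0,0,0],[0,0,0],[0,0,0],[0,0,0]], translation=[[0.08,0.16,0],[0.177,0.332,0],[0.177,0.332,0],[0.177,0.332,0.08],[0.177,0.332,0.16],[0.177,0.332,0.22],[0.177,0.332,0.258],[0.177,0.332,0.258]], gripper=[0.5,0.5,0.5,0.5,0.5,0.5,0.5,0.5])

```text
t: 21.75
tcp_pos: [0.5308, 0.2754, 0.109]
orientation: [-0.02, 1.0, -0.0, -0.0]
wrist_force: [-0.4, 0.1, -0.7]
gripper_width: 0.0532
```

```bash
python3 plan.py 0.5526 0.2767 182.4 -0.0215 0.0965
```

```text
t 21.75 tcp [0.5308 0.2754 0.109 ] yaw -177.73 F [-0.4  0.1 -0.7] w 0.0532 q [-0.13  0.79 -0.66  1.76  0.64  0.82  0.51]
target [0.5311 0.2758 0.0965] translation [-0.0016  0.0017  0.0501] twist [-0.0004 -0.0006 -0.0014]
```

Call:
carry_out(twist=[[0,0,0],[0,0,0],[0,0,0],[0,0,0],[0,0,0],[0,0,0]], translation=[[-0.001,0.001,0.015],[-0.001,0.001,0.03],[-0.001,0.001,0.04],[-0.001,0.001,0.046],[-0.001,0.001,0.05],[-0.001,0.001,0.05]], gripper=[0.5,0.5,0.5,0.5,0.5,0.5])

```text
t: 22.5
tcp_pos: [0.531, 0.2756, 0.0969]
orientation: [-0.02, 1.0, -0.0, -0.0]
wrist_force: [-1.3, -0.9, 3.3]
gripper_width: 0.053
```

Call:
carry_out(twist=[[0,0,0],[0,0,0],[0,0,0],[0,0,0],[0,0,0],[0,0,0],[0,0,0],[0,0,0.1],[0,0,0.2],[0,0,0.3],[0,0,0.4],[0,0,0.5]], translation=[[0,0,0],[0,0,0],[0,0,0],[0,0,0],[0,0,-0.05],[0,0,-0.2],[0,0,-0.4],[-0.1,-0.2,-0.4],[-0.2,-0.4,-0.4],[-0.3,-0.6,-0.4],[-0.35,-0.7,-0.4],[-0.4,-0.8,-0.4]], gripper=[0.7,0.75,0.8,0.85,0.9,0.9,0.9,0.9,0.9,0.9,0.9,0.9])

```text
t: 24.0
tcp_pos: [0.6395, 0.0787, 0.1979]
orientation: [0.367, 0.93, -0.0, 0.0]
wrist_force: [0.2, 0.0, 0.1]
gripper_width: 0.0768
```

```bash
python3 plan.py 0.6618 0.0737 41 0.017 0.18
```

```text
t 24.0 tcp [0.6395 0.0787 0.1979] yaw 136.93 F [0.2 0.  0.1] w 0.0768 q [ 0.14  0.7  -0.53  1.56  0.4   0.99  0.31]
target [0.649  0.0625 0.18  ] translation [-0.0717 -0.0213  0.0716] twist [1.0000e-04 1.0000e-04 1.0659e+00]
```

Call:
carry_out(twist=[[0,0,0.11],[0,0,0.22],[0,0,0.33],[0,0,0.44],[0,0,0.55],[0,0,0.66],[0,0,0.77],[0,0,0.88],[0,0,1],[0,0,1],[0,0,1]], translation=[[-0.03,-0.02,0],[-0.07,-0.02,0.05],[-0.07,-0.02,0.1],[-0.07,-0.02,0.2],[-0.07,-0.02,0.3],[-0.07,-0.02,0.4],[-0.07,-0.02,0.45],[-0.07,-0.02,0.5],[-0.07,-0.021,0.5],[-0.07,-0.021,0.5],[-0.07,-0.021,0.5]], gripper=[0.9,0.9,0.9,0.9,0.9,0.9,0.9,0.9,0.9,0.9,0.9])

```text
t: 25.38
tcp_pos: [0.6491, 0.0633, 0.0735]
orientation: [0.917, 0.4, 0.001, -0.0]
wrist_force: [0.1, -0.0, 0.2]
gripper_width: 0.0764
```

```bash
python3 - <<'E'
from chk import *
ub=("bb",np.array([.5530,.2784,.092,np.radians(3)]))
t,s=report("bt",np.array([.5530,.278,.110,np.radians(2.5)]),BIG,ub)
crop(t,175,195,45,50,8,'pics/a.png'); crop(s,232,140,50,50,8,'pics/b.png')
cv2.imwrite('pics/v6.png',np.hstack([cv2.imread('pics/a.png'),cv2.imread('pics/b.png')]))
E
python3 plan.py 0.6618 0.0737 41 0.017 0.004
```

```text
bt both [553.6 278.1] yaw 3.6 rel fwd/left mm [1.2 0.4] 221
bt top [552.7 278.2] yaw 2.9 rel fwd/left mm [0.3 0.5] 139
bt side [553.7 278. ] yaw 3.4 rel fwd/left mm [1.3 0.3] 75
t 25.48 tcp [0.649  0.063  0.0734] yaw 47.04 F [0.1 0.3 0.3] w 0.0769 q [-0.1   0.82 -0.07  1.63  0.08  0.69 -0.96]
target [0.649  0.0625 0.004 ] translation [-0.0015  0.0011  0.2775] twist [ 0.0001 -0.0005  0.0671]
```

View pics/v6.png

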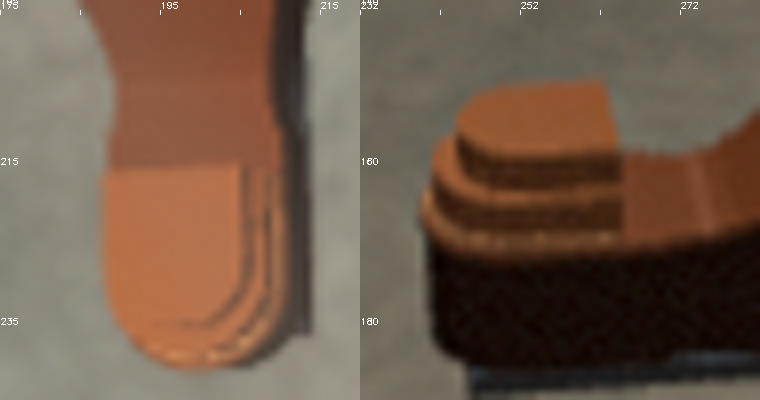

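The big stack is good: both tiers are flush at the front and centred within about 1 mm. Next is the third-widest block.

Call:
carry_out(twist=[[0,0,0.067],[0,0,0.067],[0,0,0.067],[0,0,0.067],[0,0,0.067],[0,0,0.067],[0,0,0.067],[0,0,0.067],[0,0,0.067],[0,0,0.067],[0,0,0.067],[0,0,0.067]], translation=[[-0.001,0.001,0.08],[-0.001,0.001,0.16],[-0.001,0.001,0.22],[-0.001,0.001,0.26],[-0.001,0.001,0.277],[-0.001,0.001,0.277],[-0.001,0.001,0.277],[-0.001,0.001,0.277],[-0.001,0.001,0.277],[-0.001,0.001,0.277],[-0.001,0.001,0.277],[-0.001,0.001,0.277]], gripper=[0.9,0.9,0.9,0.9,0.9,0.4,0.4,0.4,0.4,0.4,0.4,0.4], grip_force=25)

```text
t: 26.98
tcp_pos: [0.6496, 0.0627, 0.0048]
orientation: [0.937, 0.35, 0.001, 0.0]
wrist_force: [-0.5, -0.7, 5.4]
gripper_width: 0.0432
```

Call:
carry_out(twist=[[0,0,0],[0,0,0],[0,0,0],[0,0,0],[0,0,0],[0,0,0],[0,0,0]], translation=[[0,0,-0.03],[0,0,-0.15],[0,0,-0.3],[0,0,-0.45],[0,0,-0.6],[0,0,-0.65],[0,0,-0.65]], gripper=[0.4,0.4,0.4,0.4,0.4,0.4,0.4])

```text
t: 27.85
tcp_pos: [0.6493, 0.0626, 0.1676]
orientation: [0.937, 0.35, 0.001, 0.0]
wrist_force: [0.2, 0.3, -0.6]
gripper_width: 0.0433
```

```bash
python3 plan.py 0.5627 -0.2917 15.8 0.017 0.17
```

```text
t 27.85 tcp [0.6493 0.0626 0.1676] yaw 41.01 F [ 0.2  0.3 -0.6] w 0.0433 q [-0.11  0.7  -0.04  1.58  0.04  0.87 -1.03]
target [ 0.5463 -0.2963  0.17  ] translation [-1.2531  0.8131 -0.0117] twist [ 0.0004 -0.0017  0.2801]
```

Call:
carry_out(twist=[[0,0,0.07],[0,0,0.14],[0,0,0.21],[0,0,0.28],[0,0,0.28],[0,0,0.28],[0,0,0.28],[0,0,0.28]], translation=[[-0.18,0.11,0],[-0.36,0.23,0],[-0.55,0.36,0],[-0.74,0.5,0],[-0.92,0.62,0],[-0.97,0.67,0],[-0.97,0.67,0],[-0.97,0.67,0]], gripper=[0.4,0.4,0.4,0.4,0.4,0.4,0.4,0.4])

```text
t: 28.85
tcp_pos: [0.5768, -0.2199, 0.1663]
orientation: [0.99, 0.139, 0.001, -0.001]
wrist_force: [0.7, 0.1, -0.4]
gripper_width: 0.0434
```

```bash
python3 plan.py 0.5627 -0.2917 15.8 0.0165 0.09
```

```text
t 28.85 tcp [ 0.5768 -0.2199  0.1663] yaw 15.99 F [ 0.7  0.1 -0.4] w 0.0434 q [ 0.29  0.65  0.05  1.68 -0.05  0.81 -0.93]
target [ 0.5468 -0.2962  0.09  ] translation [-0.1999  0.261   0.3041] twist [-0.0016 -0.0016  0.0021]
```

Call:
carry_out(twist=[[0,0,0],[-0.001,-0.001,0.002],[-0.001,-0.001,0.002],[-0.001,-0.001,0.002],[-0.001,-0.001,0.002],[-0.001,-0.001,0.002],[-0.001,-0.001,0.002],[-0.001,-0.001,0.002]], translation=[[-0.1,0.13,0],[-0.2,0.26,0],[-0.2,0.261,0.05],[-0.2,0.261,0.13],[-0.2,0.261,0.21],[-0.2,0.261,0.27],[-0.2,0.261,0.304],[-0.2,0.261,0.304]], gripper=[0.4,0.4,0.4,0.4,0.4,0.4,0.4,0.4])

```text
t: 29.85
tcp_pos: [0.5468, -0.2954, 0.0895]
orientation: [0.99, 0.138, 0.0, -0.001]
wrist_force: [-0.2, -2.2, -1.1]
gripper_width: 0.0433
```

```bash
python3 plan.py 0.5627 -0.2917 15.8 0.0165 0.0703; python3 -c "
from h import *
s=cam('side')
crop(s,255,265,90,70,7,'pics/v7.png')"
```

```text
t 29.85 tcp [ 0.5468 -0.2954  0.0895] yaw 15.85 F [-0.2 -2.2 -1.1] w 0.0433 q [ 0.43  0.76  0.04  1.72 -0.04  0.66 -0.8 ]
target [ 0.5468 -0.2962  0.0703] translation [-0.0008  0.0033  0.0767] twist [-0.0012 -0.0002  0.0006]
```

View pics/v7.png

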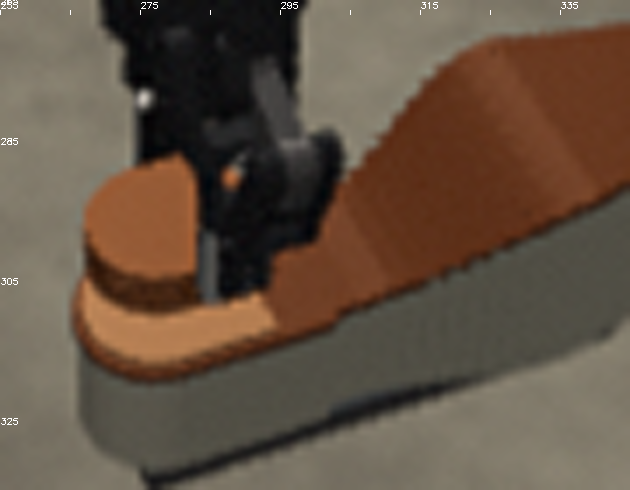

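The third block hovers level over the small seat, with the fingers clear of the rising sole. Lowering.

Call:
carry_out(twist=[[0,0,0],[0,0,0],[0,0,0],[0,0,0],[0,0,0],[0,0,0],[0,0,0]], translation=[[0,0.003,0.02],[0,0.003,0.04],[0,0.003,0.055],[0,0.003,0.065],[0,0.003,0.073],[0,0.003,0.077],[0,0.003,0.077]], gripper=[0.4,0.4,0.4,0.4,0.4,0.4,0.4])

```text
t: 30.78
tcp_pos: [0.5474, -0.2966, 0.0709]
orientation: [0.99, 0.138, 0.001, -0.0]
wrist_force: [0.4, -0.4, -0.2]
gripper_width: 0.0436
```

Call:
carry_out(twist=[[0,0,0],[0,0,0],[0,0,0]], translation=[[-0.001,0,0.004],[-0.001,0,0.006],[-0.001,0,0.006]], gripper=[0.4,0.4,0.4])

```text
t: 31.15
tcp_pos: [0.5475, -0.2966, 0.0707]
orientation: [0.99, 0.138, 0.001, -0.0]
wrist_force: [-2.1, 0.6, 8.1]
gripper_width: 0.0434
```

Contact. Release, retreat towards the smallest block.

Call:
carry_out(twist=[[0,0,0],[0,0,0],[0,0,0],[0,0,0],[0,0,0],[0,0,0],[0,0,0],[0,0,-0.1],[0,0,-0.2],[0,0,-0.3],[0,0,-0.31],[0,0,-0.31]], translation=[[0,0,0],[0,0,0],[0,0,0],[0,0,0],[0,0,-0.05],[0,0,-0.2],[0,0,-0.4],[0.05,-0.25,-0.4],[0.1,-0.5,-0.4],[0.15,-0.75,-0.4],[0.15,-0.9,-0.4],[0.15,-0.9,-0.4]], gripper=[0.55,0.6,0.65,0.7,0.75,0.75,0.75,0.75,0.75,0.75,0.75,0.75])

```text
t: 32.65
tcp_pos: [0.5216, -0.0659, 0.1719]
orientation: [0.927, 0.376, 0.001, -0.001]
wrist_force: [-0.2, -0.5, 0.2]
gripper_width: 0.0641
```

```bash
python3 - <<'E'
from chk import *
t,s=report("sb",np.array([.5627,-.2917,.084,np.radians(15.8)]),SMALL)
crop(t,355,190,45,50,8,'pics/a.png'); crop(s,260,280,50,50,8,'pics/b.png')
cv2.imwrite('pics/v8.png',np.hstack([cv2.imread('pics/a.png'),cv2.imread('pics/b.png')]))
E
python3 plan.py 0.5235 -0.0547 43.8 0.0125 0.06
```

```text
sb both [ 563.  -292.2] yaw 15.1 rel fwd/left mm [-0.1 -0.5] 260
sb top [ 562.2 -292.3] yaw 14.2 rel fwd/left mm [-0.8 -0.4] 137
sb side [ 563.  -292.4] yaw 15.1 rel fwd/left mm [-0.1 -0.6] 118
t 32.75 tcp [ 0.5224 -0.0705  0.1717] yaw 43.74 F [-0.1 -0.7  0. ] w 0.064 q [ 0.13  0.53 -0.08  1.92  0.06  0.68 -0.79]
target [ 0.5145 -0.0634  0.06  ] translation [-0.0043 -0.0436  0.4468] twist [ 0.0014 -0.0015 -0.0006]
```

View pics/v8.png

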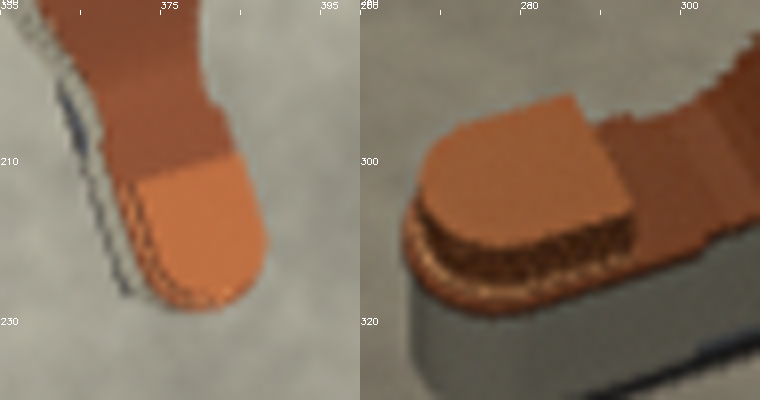

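The third block is well placed, off by less than 1 mm. Now the smallest.

Call:
carry_out(twist=[[0,0,0],[0,0,0],[0,0,0],[0,0,0],[0,0,0],[0,0,0]], translation=[[-0.004,-0.044,0.1],[-0.004,-0.044,0.2],[-0.004,-0.044,0.3],[-0.004,-0.044,0.4],[-0.004,-0.044,0.447],[-0.004,-0.044,0.447]], gripper=[0.75,0.75,0.75,0.75,0.75,0.75])

```text
t: 33.5
tcp_pos: [0.5143, -0.0643, 0.0595]
orientation: [0.928, 0.372, 0.001, 0.001]
wrist_force: [-0.7, -0.2, 0.5]
gripper_width: 0.0638
```

```bash
python3 plan.py 0.5235 -0.0547 43.8 0.0125 0.0045
```

```text
t 33.5 tcp [ 0.5143 -0.0643  0.0595] yaw 43.65 F [-0.7 -0.2  0.5] w 0.0638 q [ 0.11  0.71 -0.05  2.02  0.09  0.41 -0.82]
target [ 0.5145 -0.0634  0.0045] translation [ 0.0028 -0.0027  0.2201] twist [ 0.0011 -0.0008 -0.0017]
```

Call:
carry_out(twist=[[0,0,-0.002],[0,0,-0.002],[0,0,-0.002],[0,0,-0.002],[0,0,-0.002],[0,0,-0.002],[0,0,-0.002],[0,0,-0.002],[0,0,-0.002],[0,0,-0.002],[0,0,-0.002],[0,0,-0.002]], translation=[[0.003,-0.003,0.08],[0.003,-0.003,0.15],[0.003,-0.003,0.2],[0.003,-0.003,0.22],[0.003,-0.003,0.22],[0.003,-0.003,0.22],[0.003,-0.003,0.22],[0.003,-0.003,0.22],[0.003,-0.003,0.22],[0.003,-0.003,0.22],[0.003,-0.003,0.22],[0.003,-0.003,0.22]], gripper=[0.75,0.75,0.75,0.75,0.75,0.3,0.3,0.3,0.3,0.3,0.3,0.3])

```text
t: 35.0
tcp_pos: [0.5149, -0.0633, 0.0051]
orientation: [0.928, 0.373, 0.001, 0.001]
wrist_force: [0.4, -0.4, 6.5]
gripper_width: 0.0334
```

Call:
carry_out(twist=[[0,0,0],[0,0,0],[0,0,0],[0,0,0],[0,0,0],[0,0,0],[0,0,0]], translation=[[0,0,-0.03],[0,0,-0.15],[0,0,-0.3],[0,0,-0.45],[0,0,-0.6],[0,0,-0.65],[0,0,-0.65]], gripper=[0.3,0.3,0.3,0.3,0.3,0.3,0.3])

```text
t: 35.88
tcp_pos: [0.5145, -0.0633, 0.1681]
orientation: [0.928, 0.373, 0.002, 0.001]
wrist_force: [0.0, -0.6, -0.2]
gripper_width: 0.0332
```

```bash
python3 plan.py 0.5630 -0.2919 15.8 0.0125 0.17
```

```text
t 35.88 tcp [ 0.5145 -0.0633  0.1681] yaw 43.83 F [ 0.  -0.6 -0.2] w 0.0332 q [ 0.12  0.53 -0.08  1.95  0.07  0.66 -0.8 ]
target [ 0.551  -0.2953  0.17  ] translation [-0.5375  0.7706 -0.0063] twist [ 0.0018 -0.0023  0.3114]
```

Call:
carry_out(twist=[[0,0,0.08],[0,0,0.16],[0.001,-0.001,0.24],[0.002,-0.002,0.311],[0.002,-0.002,0.311],[0.002,-0.002,0.311],[0.002,-0.002,0.311],[0.002,-0.002,0.311],[0.002,-0.002,0.311]], translation=[[-0.13,0.19,0],[-0.26,0.38,0],[-0.4,0.57,0],[-0.537,0.77,0],[-0.537,0.77,0],[-0.537,0.77,0.08],[-0.537,0.77,0.16],[-0.537,0.77,0.22],[-0.537,0.77,0.22]], gripper=[0.3,0.3,0.3,0.3,0.3,0.3,0.3,0.3,0.3])

```text
t: 37.0
tcp_pos: [0.55, -0.2939, 0.1114]
orientation: [0.99, 0.138, -0.002, -0.001]
wrist_force: [0.0, -0.0, 0.5]
gripper_width: 0.0337
```

```bash
python3 plan.py 0.5630 -0.2919 15.8 0.0122 0.0885
```

```text
t 37.0 tcp [ 0.55   -0.2939  0.1114] yaw 15.88 F [ 0.  -0.   0.5] w 0.0337 q [ 0.42  0.74  0.04  1.7  -0.04  0.71 -0.81]
target [ 0.5513 -0.2952  0.0885] translation [0.0037 0.0067 0.0915] twist [-0.0022  0.0017  0.0009]
```

Call:
carry_out(twist=[[-0.002,0.002,0.001],[-0.002,0.002,0.001],[-0.002,0.002,0.001],[-0.002,0.002,0.001],[-0.002,0.002,0.001],[-0.002,0.002,0.001],[-0.002,0.002,0.001],[-0.002,0.002,0.001]], translation=[[0.003,0.006,0.02],[0.003,0.006,0.04],[0.003,0.006,0.06],[0.003,0.006,0.072],[0.003,0.006,0.082],[0.003,0.006,0.089],[0.003,0.006,0.092],[0.003,0.006,0.092]], gripper=[0.3,0.3,0.3,0.3,0.3,0.3,0.3,0.3])

```text
t: 38.0
tcp_pos: [0.5511, -0.2951, 0.0892]
orientation: [0.991, 0.137, 0.0, -0.0]
wrist_force: [-1.3, 1.1, 5.8]
gripper_width: 0.0331
```

```bash
python3 plan.py 0.5630 -0.2919 15.8 0.0122 0.0885
```

```text
t 38.0 tcp [ 0.5511 -0.2951  0.0892] yaw 15.79 F [-1.3  1.1  5.8] w 0.0331 q [ 0.42  0.77  0.04  1.71 -0.04  0.67 -0.81]
target [ 0.5513 -0.2952  0.0885] translation [0.0005 0.0005 0.0027] twist [-0.     -0.0004 -0.0001]
```

In contact at 5.8 N, as expected. Releasing and withdrawing.

Call:
carry_out(twist=[[0,0,0],[0,0,0],[0,0,0],[0,0,0],[0,0,0],[0,0,0],[0,0,0],[0,0,0],[0,0,0],[0,0,0],[0,0,0],[0,0,0]], translation=[[0,0,0],[0,0,0],[0,0,0],[0,0,0],[0,0,-0.05],[0,0,-0.2],[0,0,-0.4],[0,-0.25,-0.5],[0,-0.5,-0.5],[0,-0.75,-0.5],[0,-0.95,-0.5],[0,-0.95,-0.5]], gripper=[0.45,0.5,0.55,0.6,0.65,0.65,0.65,0.65,0.65,0.65,0.65,0.65])

```text
t: 39.5
tcp_pos: [0.4856, -0.0617, 0.2152]
orientation: [0.99, 0.141, 0.001, -0.001]
wrist_force: [-0.0, -0.1, 0.9]
gripper_width: 0.0554
```

```bash
python3 - <<'E'
from chk import *
ub=("sb",np.array([.5630,-.2922,.084,np.radians(15.1)]))
t,s=report("st",np.array([.5630,-.2917,.102,np.radians(15.8)]),SMALL,ub)
ub=("bb",np.array([.5530,.2784,.092,np.radians(3)]))
report("bt",np.array([.5530,.278,.110,np.radians(2.5)]),BIG,ub)
crop(t,355,190,45,50,8,'pics/a.png'); crop(s,260,275,50,50,8,'pics/b.png')
cv2.imwrite('pics/v9.png',np.hstack([cv2.imread('pics/a.png'),cv2.imread('pics/b.png')]))
cv2.imwrite('pics/v10.png',t["image"][:,:,::-1])
E
```

```text
st both [ 562.5 -291.5] yaw 16.3 rel fwd/left mm [-0.3  0.2] 209
st top [ 561.4 -291.5] yaw 16.4 rel fwd/left mm [-1.4  0.6] 149
st side [ 562.7 -291.6] yaw 16.8 rel fwd/left mm [-0.2  0.2] 54
bt both [572.8 261.1] yaw -11.6 rel fwd/left mm [ 19.7 -17.4] 1560
bt top [552.8 278.1] yaw 2.5 rel fwd/left mm [0.4 0.4] 139
bt side [594.8 254.4] yaw -19.0 rel fwd/left mm [ 41.5 -25. ] 1306
```

View pics/v9.png

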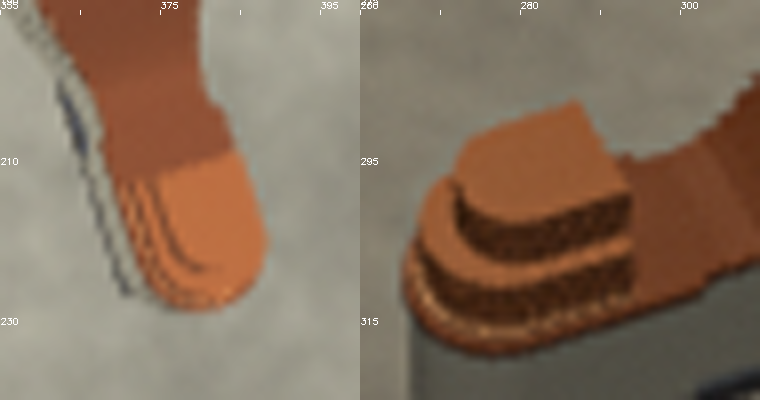

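View pics/v10.png

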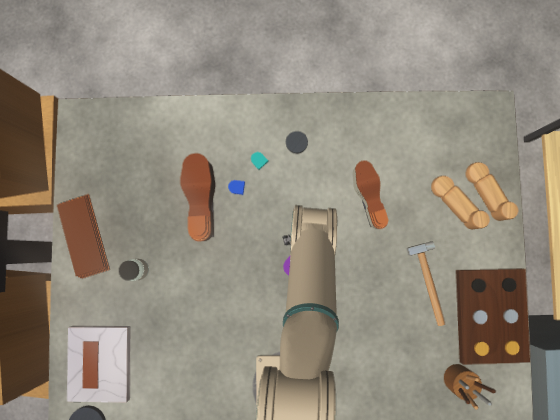

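Both stacks are in place. The arm hides the big shoe in the side view, but the top view agrees with the earlier check. Nothing else has moved.

```bash
python3 -c "
from plant import workorder; print(workorder.finish_job())"
```

```text
the job is handed in; nothing more can be done
None
```

Both heels are built and the job is handed in, at about 40 s of the 112 s allowed. The big shoe has the widest block with the second widest on top; the small shoe has the third widest with the smallest on top. I re-gripped the widest block once to move it about 2 mm sideways, before stacking on it.

**Position and angle:** The last two-view fits put every block within about 1.3 mm of the seat's front edge and centre line, and within about 1.5° of square. The largest single-view offsets were 1.3 mm left for the widest block and 1.4 mm back for the smallest, both in the top view.

**Gripper and bystanders:** The gripper is open and clear. In the last top view the hammer, tin, jar, and the blue and turquoise look-alikes were where they started; the arm mostly hid the purple one.

**Disagreements:**
- In the first measurement, the two cameras differed by about 3 mm sideways on the big seat. I used brightness profiles across the seat's edges to settle it.
- In the very last check the arm blocked the side view of the big shoe, so that fit is not valid. The top view still agreed with the clear two-view check made earlier (0.4 mm forward, 0.4 mm left).

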